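# Push the freshly marked paint jar under the drying lamp

### The arm

A 7-joint arm with a two-finger parallel gripper is mounted at the origin on the work surface; the furniture and walls round the work are solid. World frame = base frame: x ahead of the robot, y to its left, z up, the work surface at z = 0. Lengths are in m, angles in rad, forces in N, time in s.
With the tool pointing down it reaches from about 0.4 to 0.9 m from the base axis. Payload 5.6 kg.
Tool frame: the origin (TCP) lies where the fingers leave the gripper's body, on its centre line; the fingertips stand 88 mm ahead of it and the grasp point (between the pads) lies 69 mm ahead of it; z points along the fingers, y is the line along which they close (so a half turn about z gives the same grasp; the last joint's range is limited). The gripper opens to 92 mm and grips with 3 to 60 N. Pads are 20 mm wide; open, the fingers measure 128 mm over their backs; the gripper's body (75 mm by 189 mm) begins 69 mm behind the grasp point.
Start: joints at [-1.176, 0.468, -0.012, 1.603, 0.006, 1.071, -0.056], TCP at [0.276, 0.589, 0.303] pointing down, gripper open.
Joint ranges: [-2.53, 2.53], [-0.31, 2.02], [-1.57, 1.55], [0.28, 2.44], [-1.29, 4.43], [0.15, 1.84], [-2.92, 2.92]. Speed limits (rad/s): [2.57, 2.57, 3.14, 3.14, 3.14, 3.14, 3.14].

### API

Orientations are given as a 3x3 rotation matrix whose columns are the frame's x, y, z axes.
In Python, from bench import arm, read_camera, get_calibration, job_done gives the robot as it stands (arm), with the cameras as plain functions and the job as plain functions.
- The arm moves only by the tool shift_gripper, called after "Emit:" as name([rows], argument=value, ...), one row to a line, values as JSON. Schema: {"type":"object","properties":{"rows":{"type":"array","items":{"type":"array","items":{"type":"number"},"minItems":5,"maxItems":5},"minItems":1,"maxItems":10},"force":{"type":"number"},"only":{"type":"string"},"quiet":{"type":"boolean"},"lines":{"type":"string"}},"required":["rows"],"additionalProperties":false}. rows is a list of rows, 1 to 10 of them, each of 5 numbers: the finger opening in m, then dx, dy, dz in m, then a turn about the tool's z in rad; each row is the pose to reach, as a shift and turn from the pose commanded when the call began, along the tool's axes at that moment; what a row does not reach only later rows make up. A row lasts 1/8 s, in which the tool goes at most 0.0625 m and 0.188 rad, less where a joint would pass 70% of its speed; a pose out of reach is approached as far as the arm can. The fingers move at their own pace and stop on an object; force is the grip in N (left out, the last holds). Time passes only in rows, so rows that do not move let the fingers close. The tool returns the time, the measured TCP pose, the force, the opening and the grip force at its end. only (a regular expression) keeps the lines of the reply that match it, lines (a string "A,B") keeps lines A to B, and quiet returns only ok. Input that does not fit is refused with a message, and nothing moves.
- arm.get_obs(): the state, without advancing time (a new reading comes with each control period).
- read_camera(name): name is "scene" or "top" or "wrist"; returns the picture (384x512x3 uint8, blue, green, red); there is no depth.
- get_calibration(name): a dict with "intrinsics" (3x3 intrinsics, pixels), "rvec" (rotation vector, rad) and "tvec" (3), from world to camera coordinates, as OpenCV has them. Camera axes: x right, y down, z forward; pixel columns grow to the right and rows downward; lengths in m; the calibration is good to about 2 mm. The wrist camera is an equidistant fisheye: a pixel r from the principal point sees the ray r / f radians off the axis. A picture is of the moment at which its call begins: read the wrist's pose just before it. get_calibration takes no time and is no camera call; for the wrist camera it gives the pose at the moment of the call.
- job_done(): hands the job in; it is judged then, once.
The state is a dict: "time_s": time; "joint_pos": joint angles; "dq": joint speeds; "joint_torque": joint torques, N m; "tcp_pos": TCP position; "tcp_rot": TCP orientation; "force": force on the tool from outside, world axes, zero at the start; "ft_torque": the same for the moment, N m; "finger_gap": finger opening in m; "gripper_force": force on a finger pad.
Only numpy, scipy, OpenCV 4.12 (cv2) and the standard library are available. Lean on these libraries where they do the work, as an engineer would, in place of code of your own. Each camera call takes 0.05 s, during which the arm holds its last target. There are 200 camera calls.

### The job

The red paint dot on the black lid of the salmon-pink paint jar is to dry under the lamp, which hangs too low for it. Lift the lamp by the orange handle on its top to the next notch up, one notch only, and let it rest there; then push the jar across the bench, standing, without lifting it or tipping it over, until it is centred right under the lamp. Leave the violet jar, the white cup and the small vial where they stand.

Things in the scene. Friction and masses are not known exactly. Their poses are not given: they have to be found in the camera images.
- jar: glass jar of salmon-pink paint with a black screw lid that has a red dot; the body is 84 mm in diameter up to 64 mm, the lid 86 mm, 85 mm tall, about 0.4 kg (varies); origin at the centre of its underside, z up. It slides on the bench when pushed; too wide to grip
- spot (a point): target: point on the bench (z = 0) straight below the lamp's centre, middle of a dark disc, flush with the bench, with a yellow ring of 132 mm outer diameter. Its x axis is level and points to the lamp's post; its -x side is open
- station: the lamp's fixed stand, same origin and axes as the spot: a grey foot plate 16 mm high from x = 75 to 151 mm, y = -60 to 60 mm, and on it a 20 mm square steel post, 282 mm tall, at x = 110 mm. Ratchet teeth on the post's -y face, towards the robot. Stays put during a run
- lamp_grip (a point): middle of the orange handle on top of the lamp: upright fin 14 mm thick (point's y), 50 mm long (point's x, which points to the post), reaching 16 mm above and 20 mm below the point. Below it the white round shade: 120 mm in diameter, 30 mm high, its centre 15 mm from the point towards the post, its underside 50 mm below the point. The sleeve on the post begins 104 mm from the point
- lamp (a joint): lamp's height in m above its lowest notch, where it rests at the start (0: underside 72 mm above the bench). Slides straight up, weighs about 4 N, lifting takes up to 8 N. A spring pawl rides over the teeth and catches on each: notches at 0, 0.030, 0.060. Let go between two, it drops on the lower one (released below 0.030 it falls back to 0). It cannot be let down again
- violet_jar: bystander: glass jar with violet contents and a black lid, 65 mm in diameter, 72 mm tall; origin at the centre of its underside
- cup: bystander: white china cup with a gold rim, 63 mm in diameter, 72 mm tall; origin at the centre of its underside
- vial: bystander: small glass vial with a cork and reddish powder, 24 mm in diameter, 55 mm tall; origin at the centre of its underside

How it is judged:
On the way, in this order (a step that is already met when the one before it is completed fails the run):
1. the lamp is raised by one notch and rests on it (value of joint lamp between 0.027 and 0.033 m and velocity of joint lamp below 0.01 m/s), for 0.3 s.
2. the jar stands on the spot under the lamp (horizontal distance between jar and spot below 0.015 m and angle between jar's own z axis and vertical below 0.06 rad), for 0.2 s.
At the end, for the whole second after the job is handed in: the lamp rests on the second notch (joint 0.030, within 3 mm); the jar stands upright and still on the bench, its centre within 15 mm of the spot below the lamp's centre (all of step 2 and value of joint lamp between 0.027 and 0.033 m and height (world z) of jar below 0.004 m and linear speed of jar below 0.01 m/s); the robot touches nothing.
It fails at once if the jar is lifted off the bench by more than 12 mm (height (world z) of jar above 0.012 m).
It fails at once if the jar is tipped by more than about 17 degrees (angle between jar's own z axis and vertical above 0.3 rad).
It fails at once if the violet jar is moved by more than 20 mm (distance of violet_jar from where it was at the start of the episode above 0.02 m).
It fails at once if the cup is moved by more than 20 mm (distance of cup from where it was at the start of the episode above 0.02 m).
It fails at once if the vial is moved by more than 20 mm (distance of vial from where it was at the start of the episode above 0.02 m).
It also fails if it takes over 59 s, if anything falls off the work surface, if the arm or the gripper's body presses on something with over 40 N, if the wrist force passes 120 N, or if a joint passes its speed limit or range.

## Working session

There is one attempt and no reset: what is moved stays moved. The work goes in short steps, Python scripts to look and compute and a tool call to move; the robot and the scene stay as the last step left them, time stands still between calls to the robot, and variables do not carry over. Pictures are saved under pics/ and viewed, at most 10 in all, crops included, and the job is handed in when it is done.

```bash
ls; mkdir -p pics; python3 - <<'E'
from bench import arm, read_camera, get_calibration, job_done
import cv2
for n in("scene","top"):
    cv2.imwrite(f"pics/{n}0.png",read_camera(n))
    c=get_calibration(n);print(n,c)
o=arm.get_obs();print(o["tcp_pos"],o["tcp_rot"],o["time_s"],o["force"])
E
```

```text
bench.py
pics
scene {'intrinsics': array([[406.96997159,   0.        , 253.85330019],
       [  0.        , 406.96997159, 192.60971936],
       [  0.        ,   0.        ,   1.        ]]), 'rvec': array([ 2.30162282, -0.82457658,  0.31440334]), 'tvec': array([-0.41246061,  0.27846044,  0.81471635])}
top {'intrinsics': array([[351.12702938,   0.        , 257.96270908],
       [  0.        , 351.12702938, 189.94721372],
       [  0.        ,   0.        ,   1.        ]]), 'rvec': array([ 2.16806888, -2.1529369 ,  0.12394159]), 'tvec': array([-0.0306682 ,  0.53015921,  1.03505972])}
[0.2754653  0.58832559 0.30185056] [[-9.05669279e-01  4.23984520e-01 -5.32797046e-04]
 [ 4.23984830e-01  9.05668076e-01 -1.48304979e-03]
 [-1.46252877e-04 -1.56905050e-03 -9.99998758e-01]] 0.1 [-0.67616278  0.39177197  0.51773252]
```

View pics/scene0.png

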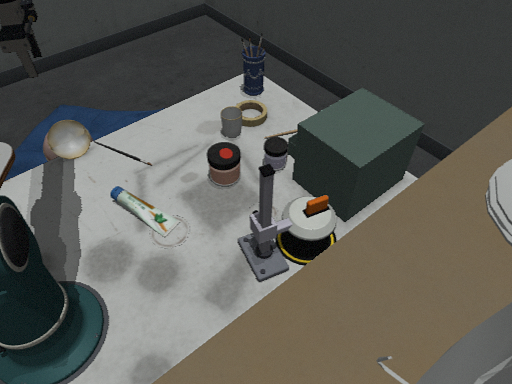

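View pics/top0.png

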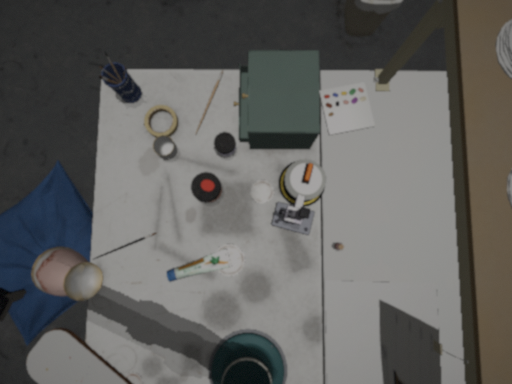

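The jar is at top (207,187) and scene (225,160). The lamp is at top (303,185), its post towards the image bottom, the handle at about (308,173). The violet jar is at (225,144), the cup at (165,148) and the vial near (338,246). I'll enlarge the work area.

```bash
cat > h.py <<'E'
import numpy as np,cv2
from bench import arm, read_camera, get_calibration, job_done
def proj(n,P):
    c=get_calibration(n);return cv2.projectPoints(np.float64(P).reshape(-1,1,3),c["rvec"],c["tvec"],c["intrinsics"],None)[0].reshape(-1,2)
def back(n,uv,z):
    c=get_calibration(n);R=cv2.Rodrigues(c["rvec"])[0];o=-R.T@c["tvec"]
    d=R.T@np.linalg.solve(c["intrinsics"],[uv[0],uv[1],1.]);return o+d*(z-o[2])/d[2]
E
python3 - <<'E'
from h import *
t=cv2.imread("pics/top0.png");s=cv2.imread("pics/scene0.png")
cv2.imwrite("pics/topc.png",cv2.resize(t[125:265,180:350],None,fx=4.5,fy=4.2,interpolation=cv2.INTER_CUBIC)) 
cv2.imwrite("pics/scenec.png",cv2.resize(s[130:290,190:350],None,fx=3.7,fy=3.7,interpolation=cv2.INTER_CUBIC))
print(proj("top",[[0,0,0],[.5,0,0],[0.276,.589,.2]]),proj("scene",[[0,0,0],[.5,0,0],[.276,.589,.2]]))
for n,uv,z in[("jar",(207,187),.085),("lamp",(303,185),.1),("violet",(225,144),.072),("cup",(165,148),.072),("vial",(338,246),.055),("box",(284,75),.15),("boxcorner",(250,148),.15),("boxcorner",(320,148),.15)]:print(n,back("top",uv,z))
E
```

```text
[[247.5590267  369.79502918]
 [249.25037331 200.72641922]
 [  8.49506531 282.28712893]] [[ 47.81952788 331.7072571 ]
 [243.33149328 208.66440573]
 [ 37.8940885   69.44996399]]
jar [0.53157123 0.11995945 0.085     ]
lamp [ 0.5373154  -0.15499404  0.1       ]
violet [0.66197372 0.07161249 0.072     ]
cup [0.64867271 0.24904098 0.072     ]
vial [ 0.36485675 -0.26118106  0.055     ]
box [ 0.84111295 -0.09786284  0.15      ]
boxcorner [ 0.63167645 -0.00465016  0.15      ]
boxcorner [ 0.63296538 -0.19587281  0.15      ]
```

View pics/topc.png

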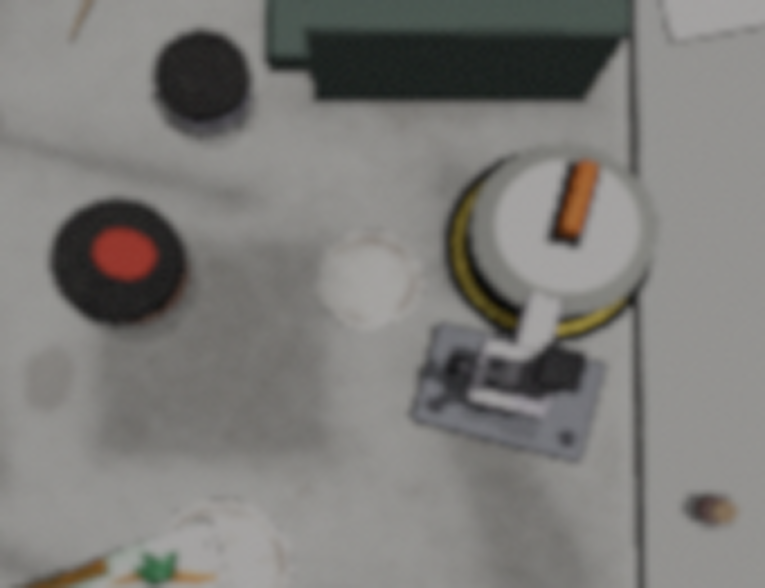

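View pics/scenec.png

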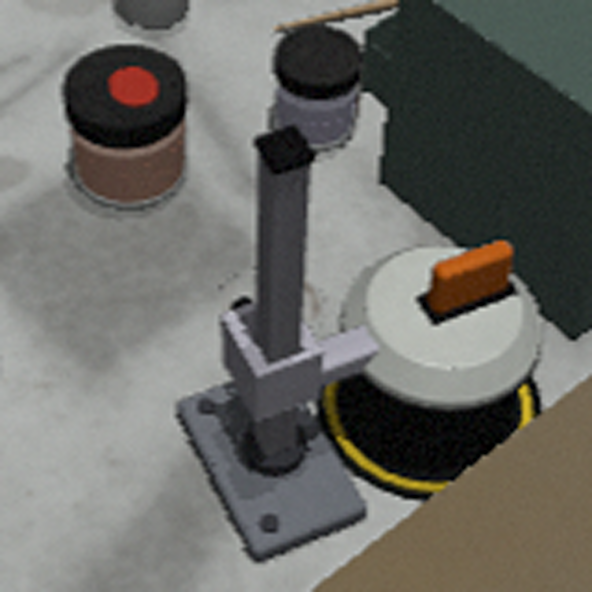

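The crops show the foot corners (top crop 437,323 / 606,363 / 580,462 / 412,415), the handle's top edge, the yellow ring and the jar lid (50..187, 198..322). I'll fit the poses from these.

```bash
cat > fit.py <<'E'
from h import *
from scipy.optimize import least_squares
T=lambda u,v:((u+.5)/4.5-.5+180,(v+.5)/4.2-.5+125)
S=lambda u,v:((u+.5)/3.7-.5+190,(v+.5)/3.7-.5+130)
F=[("top",T(606,363),(.075,.06,.016)),("top",T(437,323),(.075,-.06,.016)),("top",T(580,462),(.151,.06,.016)),("top",T(412,415),(.151,-.06,.016)),
("scene",S(178,407),(.151,-.06,.016)),("scene",S(258,555),(.151,.06,.016)),("scene",S(368,510),(.075,.06,.016)),
("top",T(588,161),(-.04,0,.138)),("top",T(570,238),(.01,0,.138)),("scene",S(512,245),(-.04,0,.138)),("scene",S(437,270),(.01,0,.138))]
ring=[("top",T(449,243)),("top",T(458,282)),("top",T(500,325)),("top",T(560,339)),("top",T(632,305)),("scene",S(420,497)),("scene",S(540,410)),("scene",S(345,455))]
RB=[back(n,u,0)[:2] for n,u in ring]
def r(p):
    x,y,a=p;c,s=np.cos(a),np.sin(a);e=[]
    for n,u,q in F:
        w=back(n,u,q[2])[:2];e+=list(w-[x+c*q[0]-s*q[1],y+s*q[0]+c*q[1]])
    return np.array(e+[np.hypot(*(b-[x,y]))-.066 for b in RB])
f=least_squares(r,[.54,-.155,3.],loss="soft_l1",f_scale=.003)
print(f.x,(r(f.x)*1000).round(1))
x,y,a=f.x;print("grip",x-.015*np.cos(a),y-.015*np.sin(a))
# jar lid: ellipse outline points
J=[back("top",T(*p),.085)[:2] for p in[(118,198),(187,255),(60,225)]]+[back("scene",S(*p),.085)[:2] for p in[(63,88),(125,43),(187,88)]]
g=least_squares(lambda p:[np.hypot(*(j-p))-.043 for j in J],[.53,.12]);print("jar",g.x,(g.fun*1000).round(1))
for n in("top","scene"):
    c=get_calibration(n);R=cv2.Rodrigues(c["rvec"])[0];print(n,-R.T@c["tvec"])
for z in(0,.1,.15,.2):print("box",z,[back("top",T(*p),z)[:2].round(3) for p in[(315,98),(585,98),(308,33),(628,36)]],back("scene",S(580,335),z)[:2].round(3))
print("violet",back("scene",S(317,65),.072),back("top",T(202,75),.072))
E
python3 fit.py; python3 - <<'E'
from h import *
cv2.imwrite("pics/wrist0.png",read_camera("wrist"))
E
```

```text
[ 0.55520357 -0.16375565  2.88739215] [ 0.8  3.5 -0.9  2.1  2.8  2.7  5.6 -0.1  0.4 -6.8  2.5 -2.1 -1.2 -1.5
 -0.3  3.1 -2.9  2.   0.3 -2.8  1.9 -1.3  4.   3.   1.8  2.7  5.1  3.8
  7.2  0. ]
grip 0.5697215423199801 -0.16752772132464044
jar [0.53412368 0.12247709] [-1.   0.4  2.  -0.5 -1.1  0.2]
top [ 0.40650215 -0.02936938  1.08961067]
scene [ 0.10760627 -0.51500228  0.79663056]
box 0 [array([0.668, 0.001]), array([ 0.669, -0.19 ]), array([0.718, 0.006]), array([ 0.717, -0.22 ])] [ 0.673 -0.189]
box 0.1 [array([ 0.644, -0.002]), array([ 0.645, -0.175]), array([0.689, 0.003]), array([ 0.689, -0.203])] [ 0.602 -0.23 ]
box 0.15 [array([ 0.632, -0.004]), array([ 0.633, -0.168]), array([0.675, 0.001]), array([ 0.674, -0.194])] [ 0.567 -0.251]
box 0.2 [array([ 0.62 , -0.005]), array([ 0.621, -0.16 ]), array([ 0.661, -0.001]), array([ 0.66 , -0.185])] [ 0.531 -0.271]
violet [0.6591257  0.06300866 0.072     ] [0.66658328 0.07317843 0.072     ]
```

View pics/wrist0.png

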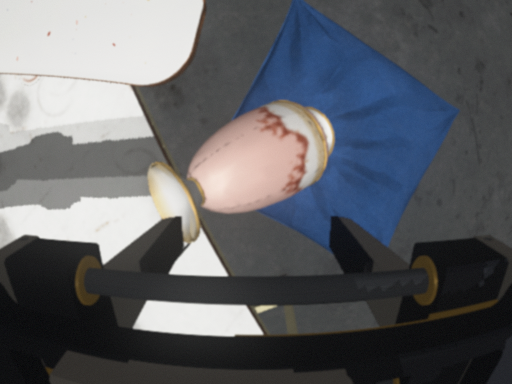

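The wrist view is clear of the work (fingers at left and right, brush pot below). The lamp's handle is at about (0.570, -0.168) and the jar at (0.534, 0.122). I'm moving above the handle now.

Emit:
shift_gripper([
  [0.06, -0.041, -0.039, -0.01, -0.02],
  [0.06, -0.082, -0.078, -0.03, -0.06],
  [0.06, -0.123, -0.117, -0.04, -0.1],
  [0.06, -0.164, -0.156, -0.04, -0.14],
  [0.06, -0.205, -0.195, -0.04, -0.183],
  [0.06, -0.246, -0.234, -0.04, -0.183],
  [0.06, -0.287, -0.273, -0.04, -0.183],
  [0.06, -0.328, -0.312, -0.04, -0.183],
  [0.06, -0.369, -0.351, -0.04, -0.183],
  [0.06, -0.41, -0.39, -0.04, -0.183],
], force=25)

```text
time_s: 1.4
tcp_pos: [0.4818, 0.0599, 0.3428]
tcp_rot: [[-0.968, 0.252, 0.0], [0.252, 0.968, 0.0], [-0.0, 0.0, -1.0]]
force: [1.6, 0.3, 0.1]
finger_gap: 0.0603
gripper_force: 0.0
```

```bash
cat > to.py <<'E'
import sys,numpy as np
from bench import arm, read_camera, get_calibration, job_done
o=arm.get_obs();R=o["tcp_rot"];p=o["tcp_pos"];t=np.array(eval(sys.argv[1]));print("pos",p.round(4),"tool d",(R.T@(t-p)).round(4),"yaw of y",np.degrees(np.arctan2(R[1,1],R[0,1])).round(2),"F",o["force"].round(2),o["time_s"])
E
python3 to.py '[.5697,-.1675,.30]'
```

```text
pos [0.4818 0.0599 0.3428] tool d [-0.1423 -0.1979  0.0428] yaw of y 75.41 F [1.6  0.35 0.11] 1.4
```

Emit:
shift_gripper([
  [0.06, -0.036, -0.05, 0, 0],
  [0.06, -0.071, -0.099, 0, 0],
  [0.06, -0.107, -0.149, 0, 0],
  [0.06, -0.142, -0.198, 0, 0],
  [0.06, -0.142, -0.198, 0.06, 0],
  [0.06, -0.142, -0.198, 0.07, 0],
  [0.06, -0.142, -0.198, 0.07, 0],
])

```text
time_s: 2.28
tcp_pos: [0.569, -0.1649, 0.2727]
tcp_rot: [[-0.968, 0.251, -0.001], [0.251, 0.968, 0.001], [0.001, 0.0, -1.0]]
force: [-0.4, -0.0, 1.1]
finger_gap: 0.0601
gripper_force: 0.0
```

```bash
python3 to.py '[.5697,-.1675,.197]'; python3 - <<'E'
from h import *
c=get_calibration("wrist");im=read_camera("wrist");print(c)
t=read_camera("top")
cv2.imwrite("pics/w1.png",np.hstack([cv2.resize(im,None,fx=1,fy=1),cv2.resize(t[100:260,240:360],(288,384))]))
R=cv2.Rodrigues(c["rvec"])[0];K=c["intrinsics"]
a=2.887
for q in[(-.04,0,.138),(.01,0,.138),(-.04,-.007,.138),(-.04,.007,.138)]:
    w=np.array([.5552+np.cos(a)*q[0]-np.sin(a)*q[1],-.1638+np.sin(a)*q[0]+np.cos(a)*q[1],q[2]])
    v=R@w+c["tvec"];th=np.arctan2(np.hypot(v[0],v[1]),v[2]);print(K[:2,2]+K[0,0]*th*v[:2]/np.hypot(v[0],v[1]))
E
```

```text
pos [ 0.569  -0.1649  0.2727] tool d [-0.0014 -0.0024  0.0757] yaw of y 75.47 F [-0.38 -0.01  1.07] 2.275
{'intrinsics': array([[297.31863964,   0.        , 255.94801502],
       [  0.        , 297.31863964, 192.11418336],
       [  0.        ,   0.        ,   1.        ]]), 'rvec': array([-2.32924716, -1.80124395, -0.21638649]), 'tvec': array([ 0.01656632, -0.59421703,  0.21953169])}
[252.99645824 242.136406  ]
[252.82972008 179.75646296]
[261.87923035 242.13427107]
[244.11892795 242.10896317]
```

View pics/w1.png

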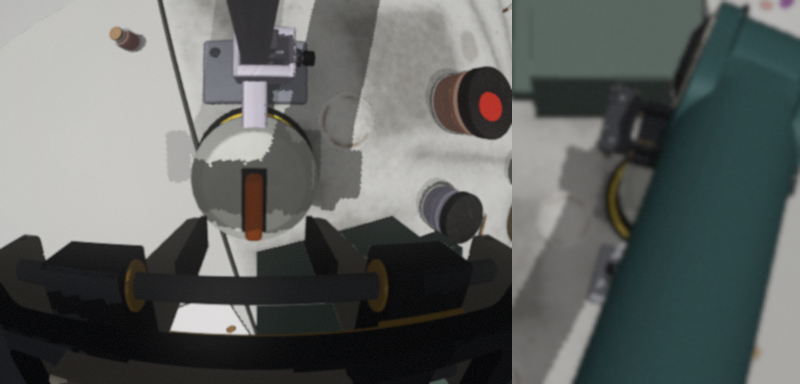

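The wrist view shows the orange fin at x 245–263, ending at y 240, against predicted 244–262 and 242, so the fit is good to about 1–2 mm. Next I go down and grip.

Emit:
shift_gripper([
  [0.06, -0.001, -0.002, 0.03, 0],
  [0.06, -0.001, -0.002, 0.055, 0],
  [0.06, -0.001, -0.002, 0.07, 0],
  [0.06, -0.001, -0.002, 0.075, 0],
  [0.0, -0.001, -0.002, 0.075, 0],
  [0.0, -0.001, -0.002, 0.075, 0],
  [0.0, -0.001, -0.002, 0.075, 0],
  [0.0, -0.001, -0.002, 0.075, 0],
  [0.0, -0.001, -0.002, 0.075, 0],
], force=30)

```text
time_s: 3.5
tcp_pos: [0.5698, -0.1673, 0.1978]
tcp_rot: [[-0.968, 0.252, 0.0], [0.252, 0.968, 0.001], [-0.0, 0.001, -1.0]]
force: [-0.0, 0.8, -0.2]
finger_gap: 0.0141
gripper_force: 30.0
```

```bash
python3 to.py '[.5697,-.1675,.197]'
```

```text
pos [ 0.5698 -0.1673  0.1978] tool d [ 0.     -0.0002  0.0008] yaw of y 75.39 F [-0.04  0.79 -0.21] 3.5
```

Gripped at 14.1 mm. Lift 38 mm, then settle.

Emit:
shift_gripper([
  [0, 0, 0, -0.008, 0],
  [0, 0, 0, -0.016, 0],
  [0, 0, 0, -0.024, 0],
  [0, 0, 0, -0.031, 0],
  [0, 0, 0, -0.036, 0],
  [0, 0, 0, -0.038, 0],
  [0, 0, 0, -0.038, 0],
  [0, 0, 0, -0.038, 0],
])

```text
time_s: 4.5
tcp_pos: [0.5697, -0.1673, 0.2362]
tcp_rot: [[-0.968, 0.252, 0.001], [0.252, 0.968, 0.001], [-0.0, 0.001, -1.0]]
force: [2.8, 4.5, -2.6]
finger_gap: 0.0137
gripper_force: 30.0
```

```bash
python3 to.py '[.5697,-.1675,.2278]'
```

```text
pos [ 0.5697 -0.1673  0.2362] tool d [-0.     -0.0002  0.0084] yaw of y 75.42 F [ 2.85  4.49 -2.58] 4.5
```

Emit:
shift_gripper([
  [0, 0, 0, 0.003, 0],
  [0, 0, 0, 0.006, 0],
  [0, 0, 0, 0.008, 0],
  [0, 0, 0, 0.008, 0],
  [0.03, 0, 0, 0.008, 0],
  [0.03, 0, 0, 0.008, 0],
  [0.03, 0, 0, 0.008, 0],
  [0.03, 0, 0, -0.04, 0],
  [0.03, 0, 0, -0.09, 0],
  [0.03, 0, 0, -0.12, 0],
])

```text
time_s: 5.75
tcp_pos: [0.5698, -0.1687, 0.3585]
tcp_rot: [[-0.968, 0.253, 0.003], [0.253, 0.968, -0.001], [-0.003, -0.0, -1.0]]
force: [-0.3, -0.2, -0.2]
finger_gap: 0.0298
gripper_force: 0.0
```

```bash
python3 to.py '[.54,.21,.34]'; python3 - <<'E'
from h import *
s=read_camera("scene");cv2.imwrite("pics/s2.png",cv2.resize(s[120:280,180:380],None,fx=3,fy=3,interpolation=cv2.INTER_CUBIC))
E
```

```text
pos [ 0.5698 -0.1687  0.3585] tool d [0.1246 0.3589 0.0181] yaw of y 75.36 F [-0.3  -0.18 -0.16] 5.75
```

View pics/s2.png

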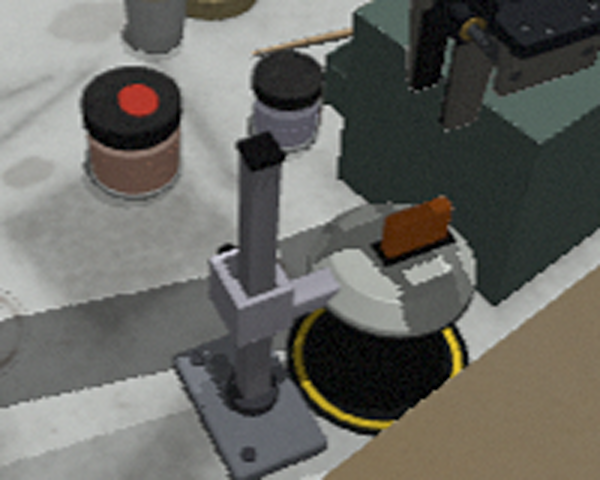

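The lamp now hangs about 30 mm higher, the ring is fully visible below it, and the jar and bystanders are untouched. I'll check the lamp height and the spot in numbers, then move behind the jar.

```bash
python3 to.py '[.528,.207,.34]'; python3 - <<'E'
from h import *
S=lambda u,v:((u+.5)/3-.5+180,(v+.5)/3-.5+120)
from scipy.optimize import least_squares
P=[back("scene",S(*p),0)[:2] for p in[(289,365),(300,390),(335,422),(380,433),(467,360)]]
g=least_squares(lambda p:[np.hypot(*(j-p))-.066 for j in P],[.555,-.16]);print(g.x,g.fun.round(4))
a=2.887
for z in(.138,.168,.198):print(z,(proj("scene",[[.5552-.04*np.cos(a),-.1638-.04*np.sin(a),z]])-[180,120])*3)
E
```

```text
pos [ 0.5709 -0.1692  0.362 ] tool d [0.1368 0.3532 0.021 ] yaw of y 75.36 F [ 0.84 -0.63  3.23] 5.8
[ 0.5536796  -0.16816774] [ 0.0037  0.0014  0.0004 -0.0009  0.0051]
0.138 [[440.95102636 225.57118355]]
0.168 [[446.86917991 197.32549934]]
0.198 [[453.10934075 167.54296487]]
```

Emit:
shift_gripper([
  [0.04, 0.02, 0.057, 0, 0],
  [0.04, 0.04, 0.114, 0, 0],
  [0.04, 0.06, 0.17, 0, 0.15],
  [0.04, 0.08, 0.227, 0, 0.33],
  [0.04, 0.1, 0.284, 0, 0.51],
  [0.04, 0.119, 0.33, 0, 0.69],
  [0.04, 0.131, 0.357, 0.018, 0.87],
  [0.04, 0.131, 0.374, 0.018, 1.05],
  [0.04, 0.131, 0.374, 0.018, 1.243],
  [0.04, 0.131, 0.374, 0.018, 1.243],
])

```text
time_s: 7.05
tcp_pos: [0.5369, 0.2268, 0.3373]
tcp_rot: [[-0.075, 0.997, -0.0], [0.997, 0.075, -0.001], [-0.001, -0.0, -1.0]]
force: [1.0, 0.1, 0.3]
finger_gap: 0.04
gripper_force: 0.0
```

```bash
python3 to.py '[.528,.207,.105]'
```

```text
pos [0.5369 0.2268 0.3373] tool d [-0.0189 -0.0103  0.2323] yaw of y 4.28 F [1.05 0.13 0.27] 7.05
```

The handle end matches z = 0.168, so the lamp is at 0.030. Next I lower behind the jar, then push it nestled between the fingers.

Emit:
shift_gripper([
  [0.04, 0, -0.01, 0.06, 0],
  [0.04, 0, -0.01, 0.12, 0],
  [0.04, 0, -0.01, 0.18, 0],
  [0.04, 0, -0.01, 0.22, 0],
  [0.04, 0, -0.01, 0.232, 0],
  [0.04, -0.02, -0.01, 0.232, 0],
  [0.04, -0.04, -0.01, 0.232, 0],
  [0.04, -0.05, -0.01, 0.232, 0],
])

```text
time_s: 8.05
tcp_pos: [0.5319, 0.1739, 0.1074]
tcp_rot: [[-0.07, 0.998, 0.003], [0.998, 0.07, 0.001], [0.0, 0.003, -1.0]]
force: [-0.2, 0.1, 0.3]
finger_gap: 0.0401
gripper_force: 0.0
```

```bash
python3 to.py '[.5435,-.02,.105]'
```

```text
pos [0.5319 0.1739 0.1074] tool d [-0.1942 -0.002   0.0024] yaw of y 4.02 F [-0.15  0.14  0.34] 8.05
```

Emit:
shift_gripper([
  [0.04, -0.022, 0, 0, 0],
  [0.04, -0.044, 0, 0, 0],
  [0.04, -0.066, 0, 0, 0],
  [0.04, -0.088, 0, 0, 0],
  [0.04, -0.11, 0, 0, 0],
  [0.04, -0.132, 0, 0, 0],
  [0.04, -0.154, 0, 0, 0],
  [0.04, -0.176, 0, 0, 0],
  [0.04, -0.198, 0, 0, 0],
  [0.04, -0.198, 0, 0, 0],
])

```text
time_s: 9.3
tcp_pos: [0.5456, -0.0232, 0.1068]
tcp_rot: [[-0.069, 0.998, 0.002], [0.998, 0.069, -0.0], [-0.001, 0.002, -1.0]]
force: [-0.1, 1.1, -0.5]
finger_gap: 0.04
gripper_force: 0.0
```

```bash
python3 to.py '[.5435,-.02,.105]'; python3 - <<'E'
from h import *
t=read_camera("top");s=read_camera("scene");cv2.imwrite("pics/p3.png",np.vstack([cv2.resize(t[120:250,190:350],(640,520)),])) 
cv2.imwrite("pics/p3s.png",cv2.resize(s[130:280,190:350],None,fx=4,fy=4,interpolation=cv2.INTER_CUBIC))
E
```

```text
pos [ 0.5456 -0.0232  0.1068] tool d [ 0.0034 -0.0018  0.0018] yaw of y 3.98 F [-0.13  1.13 -0.48] 9.3
```

View pics/p3s.png

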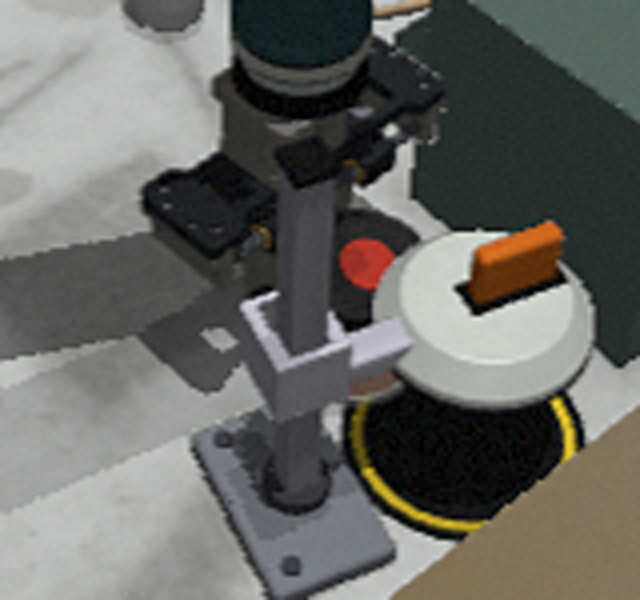

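The jar stands ahead of the fingers near the shade's edge (red dot at crop 368,263). I'll measure it via the red dot.

```bash
cat > red.py <<'E'
from h import *
def red(im):
    b,g,r=[im[...,i].astype(int) for i in range(3)]
    m=((r>120)&(g<80)&(b<80)&(r-g>90)).astype(np.uint8)
    n,l,st,ce=cv2.connectedComponentsWithStats(m);i=1+st[1:,4].argmax();return ce[i],st[i]
E
python3 - <<'E'
from red import *
for n in("scene","top"):
    c,s=red(cv2.imread(f"pics/{n}0.png"));print("before",n,c,s,back(n,c,.085))
im=read_camera("scene");c,s=red(im);print("now",c,s,back("scene",c,.085))
from scipy.optimize import least_squares
S=lambda u,v:((u+.5)/4-.5+190,(v+.5)/4-.5+130)
P=[back("scene",S(*p),0)[:2] for p in[(346,430),(362,485),(400,520),(470,537),(583,440)]]
g=least_squares(lambda p:[np.hypot(*(j-p))-.066 for j in P],[.555,-.16]);print(g.x,g.fun.round(4))
E
```

```text
before scene [225.53535354 152.63636364] [220 148  12  10  99] [0.53750561 0.11770307 0.085     ]
before top [207.49230769 185.16923077] [203 181  10   9  65] [0.53690483 0.11866603 0.085     ]
now [281.04587156 194.90825688] [275 190  13  12 109] [ 0.55127861 -0.07825858  0.085     ]
[ 0.55363767 -0.16790579] [ 0.0032  0.0019  0.0011 -0.0012  0.0054]
```

Emit:
shift_gripper([
  [0.04, 0.03, -0.001, 0, 0],
  [0.04, 0.076, -0.001, -0.03, 0],
  [0.04, 0.076, -0.001, -0.09, 0],
  [0.04, 0.076, -0.001, -0.093, 0],
])

```text
time_s: 9.95
tcp_pos: [0.5407, 0.0566, 0.2026]
tcp_rot: [[-0.076, 0.997, 0.008], [0.997, 0.076, 0.002], [0.002, 0.008, -1.0]]
force: [0.6, -0.2, 0.1]
finger_gap: 0.0402
gripper_force: 0.0
```

```bash
python3 -c "
from bench import arm, read_camera, get_calibration, job_done
print(arm.get_obs()['joint_pos'].round(2))
from red import *
c,s=red(read_camera('scene'));print('now',c,back('scene',c,.085))
t=read_camera('top');cv2.imwrite('pics/t4.png',cv2.resize(t[120:260,190:350],(800,700)))"
```

```text
[-0.49  0.43  0.41  1.97 -0.24  0.77  0.13]
now [280.84955752 194.94690265] [ 0.55084712 -0.07805831  0.085     ]
```

Emit:
shift_gripper([
  [0.092, 0, 0, 0, 0.188],
  [0.092, 0, 0, 0, 0.376],
  [0.092, 0, 0, 0, 0.564],
  [0.092, 0, 0, 0, 0.752],
  [0.092, 0, 0, 0, 0.94],
  [0.092, 0, 0, 0, 1.128],
  [0.092, 0, 0, 0, 1.316],
  [0.092, 0, 0, 0, 1.5],
  [0.092, 0, 0, 0, 1.571],
  [0.092, 0, 0, 0, 1.571],
])

```text
time_s: 11.3
tcp_pos: [0.5378, 0.0546, 0.1972]
tcp_rot: [[0.997, 0.073, -0.003], [0.073, -0.997, -0.002], [-0.003, 0.001, -1.0]]
force: [0.3, -0.3, 0.8]
finger_gap: 0.0918
gripper_force: 0.0
```

```bash
python3 to.py '[.539,.053,.142]'
```

```text
pos [0.5378 0.0546 0.1972] tool d [0.0013 0.0016 0.0552] yaw of y -85.79 F [ 0.26 -0.29  0.78] 11.3
```

Emit:
shift_gripper([
  [0.092, 0.001, 0.001, 0.03, 0],
  [0.092, 0.001, 0.001, 0.05, 0],
  [0.092, 0.001, 0.001, 0.055, 0],
  [0.092, 0.001, 0.001, 0.055, 0],
])

```text
time_s: 11.8
tcp_pos: [0.5397, 0.0534, 0.1435]
tcp_rot: [[0.997, 0.073, -0.0], [0.073, -0.997, -0.0], [-0.0, 0.0, -1.0]]
force: [-0.7, -0.2, 0.0]
finger_gap: 0.0921
gripper_force: 0.0
```

```bash
python3 to.py '[.539,.053,.142]'
```

```text
pos [0.5397 0.0534 0.1435] tool d [-0.0007  0.0004  0.0015] yaw of y -85.84 F [-0.74 -0.2   0.03] 11.8
```

Emit:
shift_gripper([
  [0.092, 0, 0.01, 0, 0],
  [0.092, 0, 0.022, 0, 0],
  [0.092, 0, 0.048, 0, 0],
  [0.092, 0, 0.088, 0, 0],
  [0.092, 0, 0.088, 0, 0],
])

```text
time_s: 12.42
tcp_pos: [0.5462, -0.0379, 0.1446]
tcp_rot: [[0.998, 0.067, 0.002], [0.067, -0.998, -0.001], [0.002, 0.001, -1.0]]
force: [0.6, 0.2, 0.9]
finger_gap: 0.092
gripper_force: 0.0
```

```bash
python3 to.py '[.539,.053,.142]'; python3 - <<'E'
from red import *
im=read_camera("scene");c,s=red(im);print(c,s,back("scene",c,.085))
cv2.imwrite("pics/p5.png",cv2.resize(im[130:280,190:350],None,fx=4,fy=4,interpolation=cv2.INTER_CUBIC))
E
```

```text
pos [ 0.5462 -0.0379  0.1446] tool d [-0.0011 -0.0912  0.0025] yaw of y -86.18 F [0.56 0.23 0.94] 12.425Traceback (most recent call last):
  File "<stdin>", line 2, in <module>
  File "red.py", line 5, in red
    n,l,st,ce=cv2.connectedComponentsWithStats(m);i=1+st[1:,4].argmax();return ce[i],st[i]
                                                      ~~~~~~~~~~~~~~~^^
ValueError: attempt to get argmax of an empty sequence
```

Emit:
shift_gripper([
  [0.092, 0, -0.06, 0, 0],
  [0.092, 0, -0.11, 0, 0],
  [0.092, 0, -0.13, -0.05, 0],
  [0.092, 0, -0.13, -0.08, 0],
])

```text
time_s: 12.98
tcp_pos: [0.5365, 0.0993, 0.2251]
tcp_rot: [[0.997, 0.079, 0.001], [0.079, -0.997, 0.001], [0.001, -0.001, -1.0]]
force: [0.8, 0.2, -0.7]
finger_gap: 0.092
gripper_force: 0.0
```

```bash
python3 - <<'E'
from h import *
im=read_camera("scene");t=read_camera("top")
a=cv2.resize(im[170:270,245:345],(500,500),interpolation=cv2.INTER_CUBIC)
b=cv2.resize(t[145:245,250:310],(300,500),interpolation=cv2.INTER_CUBIC)
cv2.imwrite("pics/p5.png",np.hstack([a,b]))
E
```

```text
(no output)
```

View pics/p5.png

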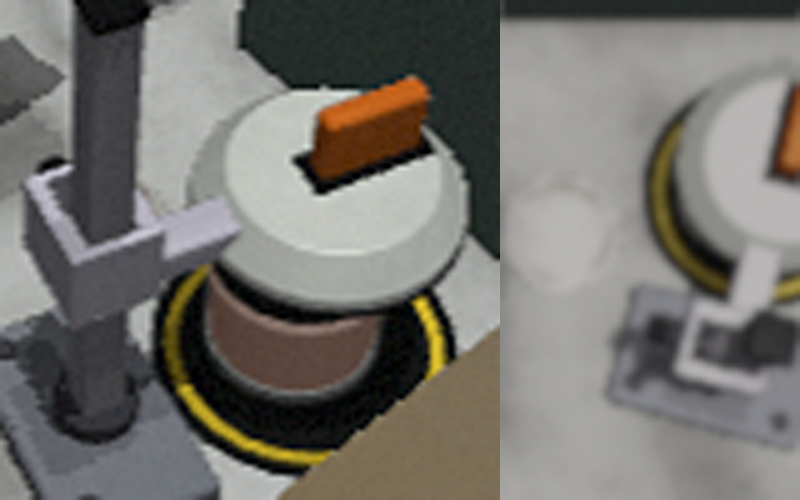

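The jar stands under the shade: body from x 205 to 382, base lowest at (293,404), with the ring outer edge at left 153, right 457, bottom 472. I'll convert these to an offset.

```bash
python3 - <<'E'
from h import *
from scipy.optimize import least_squares
S=lambda u,v:((u+.5)/5-.5+245,(v+.5)/5-.5+170)
def fit(pts,r,x0=[.555,-.16]):
    P=[back("scene",S(*p),0)[:2] for p in pts]
    g=least_squares(lambda p:[np.hypot(*(j-p))-r for j in P],x0);return g.x.round(4),(g.fun*1000).round(1)
# print("ring",..)
print("ring",fit([(153,345),(165,390),(200,430),(255,462),(315,472),(457,345)],.066))
print("base",fit([(213,365),(235,388),(265,401),(293,404),(325,397),(355,380),(370,365)],.042))
inv=lambda q:((q-[245,170]+.5)*5-.5).round(0)
for c in[(.5537,-.168),(.5552,-.1638)]:
  for d in(0,.005,.010,.015,.020):
    j=np.array([c[0]-.07*d,c[1]+d]);ph=np.linspace(0,2*np.pi,361)
    def ext(z,r,j):
        q=np.array([inv(u) for u in proj("scene",np.c_[j[0]+r*np.cos(ph),j[1]+r*np.sin(ph),ph*0+z])]);return q[:,0].min(),q[:,0].max(),q[:,1].max(),q[q[:,1].argmax(),0]
    print(c,d,"base",ext(0,.042,j),"sides at .06",ext(.06,.042,j)[:2],"ring",ext(0,.066,np.array(c)))
E
```

```text
ring (array([ 0.5534, -0.1673]), array([ 4.6,  3.2,  0.6, -0.2, -0.5,  8. ]))
base (array([ 0.5567, -0.1532]), array([-0.5,  0.6,  0.5,  0.1, -0.9, -0.5,  0.9]))
(0.5537, -0.168) 0 base (np.float64(215.0), np.float64(393.0), np.float64(428.0), np.float64(298.0)) sides at .06 (np.float64(223.0), np.float64(410.0)) ring (np.float64(164.0), np.float64(444.0), np.float64(474.0), np.float64(309.0))
(0.5537, -0.168) 0.005 base (np.float64(207.0), np.float64(385.0), np.float64(422.0), np.float64(297.0)) sides at .06 (np.float64(215.0), np.float64(402.0)) ring (np.float64(164.0), np.float64(444.0), np.float64(474.0), np.float64(309.0))
(0.5537, -0.168) 0.01 base (np.float64(199.0), np.float64(377.0), np.float64(415.0), np.float64(286.0)) sides at .06 (np.float64(207.0), np.float64(393.0)) ring (np.float64(164.0), np.float64(444.0), np.float64(474.0), np.float64(309.0))
(0.5537, -0.168) 0.015 base (np.float64(192.0), np.float64(369.0), np.float64(408.0), np.float64(275.0)) sides at .06 (np.float64(199.0), np.float64(385.0)) ring (np.float64(164.0), np.float64(444.0), np.float64(474.0), np.flo
[... 744 characters left out ...]
 0.01 base (np.float64(196.0), np.float64(373.0), np.float64(407.0), np.float64(279.0)) sides at .06 (np.float64(203.0), np.float64(389.0)) ring (np.float64(161.0), np.float64(440.0), np.float64(466.0), np.float64(305.0))
(0.5552, -0.1638) 0.015 base (np.float64(188.0), np.float64(364.0), np.float64(401.0), np.float64(279.0)) sides at .06 (np.float64(195.0), np.float64(380.0)) ring (np.float64(161.0), np.float64(440.0), np.float64(466.0), np.float64(305.0))
(0.5552, -0.1638) 0.02 base (np.float64(181.0), np.float64(356.0), np.float64(394.0), np.float64(265.0)) sides at .06 (np.float64(188.0), np.float64(372.0)) ring (np.float64(161.0), np.float64(440.0), np.float64(466.0), np.float64(305.0))
```

The ring edge I used included the black rim outside the yellow, so the offset lies between 11 and 15 mm. That's too close to the limit, so I need a sharper measurement from the wrist camera.

```bash
cat >> h.py <<'E'
def wproj(P,c=None):
    c=c or get_calibration("wrist");R=cv2.Rodrigues(c["rvec"])[0];v=np.atleast_2d(P)@R.T+c["tvec"];h=np.hypot(v[:,0],v[:,1])
    return c["intrinsics"][:2,2]+c["intrinsics"][0,0]*(np.arctan2(h,v[:,2])/h)[:,None]*v[:,:2]
def wback(uv,z,c):
    K=c["intrinsics"];d=(np.atleast_2d(uv)-K[:2,2])/K[0,0];t=np.hypot(d[:,0],d[:,1])[:,None]
    v=np.hstack([np.sin(t)*d/t,np.cos(t)]);R=cv2.Rodrigues(c["rvec"])[0];o=-R.T@c["tvec"];w=v@R;return o+w*((z-o[2])/w[:,2])[:,None]
E
python3 - <<'E'
from h import *
c=get_calibration("wrist");R=cv2.Rodrigues(c["rvec"])[0]
print("cam",-R.T@c["tvec"],"axis",R[2],"img right",R[0],"down",R[1])
print(wproj([[.555,-.166,0],[.555,-.12,0],[.555,-.1,0],[.555,-.123,.064],[.6,-.13,0],[.5,-.13,0]],c))
o=arm.get_obs();print(o["tcp_pos"],o["tcp_rot"][:,0])
E
```

```text
cam [0.60293502 0.10254126 0.30816965] axis [-0.23128901 -0.01576232 -0.97275739] img right [ 0.07494608 -0.9971862  -0.0016615 ] down [-0.96999406 -0.07328864  0.23181953]
[[463.67497704 187.98480802]
 [436.71788929 184.98257197]
 [423.75527177 183.59342874]
 [470.36117761 198.32552009]
 [448.58544045 149.34334593]
 [434.02029452 228.13471363]]
[0.53787299 0.09758653 0.22650771] [0.99711975 0.07566182 0.00524311]
```

Emit:
shift_gripper([
  [0.04, 0, 0.035, 0.035, 0],
  [0.04, 0, 0.065, 0.07, 0],
  [0.04, 0, 0.068, 0.075, 0],
  [0.04, 0, 0.068, 0.075, 0],
  [0.04, 0, 0.068, 0.075, 0],
])

```text
time_s: 13.7
tcp_pos: [0.5421, 0.0292, 0.1494]
tcp_rot: [[0.997, 0.074, 0.001], [0.074, -0.997, 0.001], [0.001, -0.001, -1.0]]
force: [0.5, -0.8, -0.2]
finger_gap: 0.0437
gripper_force: 0.0
```

```bash
python3 - <<'E'
from h import *
import pickle
c=get_calibration("wrist");im=read_camera("wrist");cv2.imwrite("pics/w6.png",im);pickle.dump(c,open("w6.pkl","wb"))
cr=im[100:270,340:512];cv2.imwrite("pics/w6c.png",cv2.resize(cr,None,fx=3.5,fy=3.5,interpolation=cv2.INTER_CUBIC))
print(wproj([[.5545,-.166,0]],c))
E
```

```text
[[459.25691354 203.87299225]]
```

View pics/w6c.png

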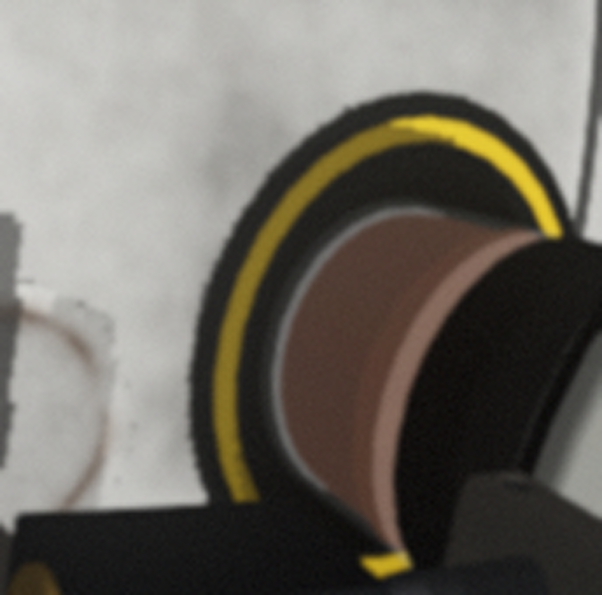

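The yellow ring is clear (outer edge through (215,390), (300,180), (400,119), (540,190)), and so is the jar's glass base edge (through (272,385), (335,240), (410,206)). I'll fit both.

```bash
python3 - <<'E'
from h import *
import pickle
from scipy.optimize import least_squares
c=pickle.load(open("w6.pkl","rb"))
W=lambda p:(np.array(p)+.5)/3.5-.5+[340,100]
def fit(p,r,free=False):
    P=wback(W(p),0,c)[:,:2]
    if free: g=least_squares(lambda q:np.hypot(*(P-q[:2]).T)-q[2],[.555,-.16,r])
    else: g=least_squares(lambda q:np.hypot(*(P-q).T)-r,[.555,-.16])
    return g.x.round(4),(g.fun*1000).round(1)
ring=[(213,400),(224,310),(258,235),(300,180),(350,140),(400,119),(450,118),(500,145),(540,190),(225,470)]
base=[(272,385),(282,325),(305,280),(335,240),(370,217),(410,206),(285,440),(315,482)]
for f in(False,True):print(fit(ring,.066,f),fit(base,.042,f))
E
```

```text
(array([ 0.5558, -0.1636]), array([ 0. ,  0.7, -0. , -0.3, -0.3,  0.2,  0.6, -0.5, -0.3, -0.7])) (array([ 0.5558, -0.158 ]), array([ 0.7,  0.6, -0.3, -0. , -0.5, -0.3, -0.5, -0.7]))
(array([ 0.5562, -0.1632,  0.0656]), array([ 0.2,  0.7, -0.1, -0.5, -0.4,  0.2,  0.6, -0.3,  0.1, -0.4])) (array([ 0.5561, -0.1568,  0.041 ]), array([ 0.6,  0.3, -0.6, -0. , -0.2,  0.3, -0.3, -0.1]))
```

The offset is about 6 mm, well within 15. The robot is clear of everything, so I'm handing in.

Emit:
shift_gripper([
  [0.04, 0, -0.03, -0.03, 0],
  [0.04, 0, -0.05, -0.06, 0],
  [0.04, 0, -0.05, -0.06, 0],
  [0.04, 0, -0.05, -0.06, 0],
])

```text
time_s: 14.25
tcp_pos: [0.5376, 0.0779, 0.2086]
tcp_rot: [[0.997, 0.073, 0.0], [0.073, -0.997, 0.0], [0.0, -0.0, -1.0]]
force: [0.2, -0.3, 0.4]
finger_gap: 0.04
gripper_force: 0.0
```

```bash
python3 -c "
from bench import arm, read_camera, get_calibration, job_done
print(job_done())"
```

```text
the job is handed in; nothing more can be done
None
```

I handed the job in at about 14 s: the lamp rests one notch up (0.030), the jar stands about 6 mm from the spot under it, and I kept clear of the violet jar, cup and vial; the hand-in call returned no verdict.

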